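# Fit the last quarter-turn stud of a preamp's service cover

### The job

Three of the four red wing studs that hold the service cover of the black preamp are locked; fit the fourth. Take it out of its wooden holder, put its foot down through the slot in the empty socket, press it gently down against the spring until it bottoms, turn it a quarter turn clockwise seen from above until it catches, and let go so that it stays locked. Do not force it: never push it hard into the unit, and leave the screwdriver, the vial and the wooden offcut where they are.

Things in the scene. Friction and masses are not known exactly. Their poses are not given: they have to be found in the camera images.
- stud: Loose stud, 64 mm tall, 60 g, same after half a turn. Origin: centre of the foot's underside, z up, x along foot and wing. Foot: steel bar 34 x 10 x 6 mm (x, y, z). Shaft: 9 mm diameter, to z = 38 mm. Wing (the grip, pinch it across y): red, 36 mm (x) by 12 mm (y), z = 38 to 64 mm, white line along its top. Starts upright in the holder.
- holder: Fixed wooden block 90 x 60 x 30 mm (x, y, z), origin at the centre of its underside. The stud stands in a close pocket, 35 x 11 mm and 14 mm deep, in the middle of its top: lift it straight up, by at least 20 mm.
- unit: Fixed black preamp 200 x 260 x 70 mm (x, y, z), origin at the centre of its underside; orange-brown front with knobs at -x, grey cover on top. Three locked red wing studs (wings along y, 38 mm proud of the top) at (-55, 80), (55, -80), (55, 80) mm; empty socket at (-55, -80) mm.
- socket (a point): Centre of the empty socket, level with the unit's top; axes as the unit's. A square well, 42 x 42 mm, pale frame; in it a brass plate 4 mm thick with a slot 38 mm (along x) by 14 mm (y) for the stud's foot, centred on the socket. The plate's top lies 3 to 13 mm below the unit's top: different every time and not measured, feel for it.
- screwdriver: Loose red screwdriver lying on the bench, handle to its -x; origin on its underside. To be left alone.
- vial: Loose clear plastic cup, 44 mm diameter, 70 mm tall; origin at the centre of its underside. To be left alone.
- offcut: Loose pale wooden offcut, 50 x 40 x 35 mm; origin at the centre of its underside. To be left alone.
- lock_mark (a point): Orange dash on the cover, 34 mm from the socket along the unit's y: the locked wing lies in line with it. Inside: the foot meets a sprung plunger 8 mm below the plate's top (3.5 N), hard stop 7.5 mm deeper (9 N). Only in the last 2.5 mm does the foot clear the ribs and turn, 90 deg clockwise from above; walls stop it the other way and about 8 deg beyond. Let go there, it springs up 5 mm: caught.
Things that resemble listed ones, but are neither listed nor needed, are in the scene too. There is more than one size of the stud; the one meant has the size given above.

How it is judged:
By the outcome, as a careful person would: the job done as asked, in the order asked, and still so for the second after the job is handed in, with the robot touching nothing.
It also fails if it takes over 58 s, if anything falls off the work surface, if the arm or the gripper's body presses on something with over 40 N, if the wrist force passes 120 N, or if a joint passes its speed limit or range.

### The arm

A 6-joint arm with a two-finger parallel gripper is mounted at the origin on the work surface. World frame = base frame: x ahead of the robot, y to its left, z up, the work surface at z = 0. Lengths are in m, angles in rad, forces in N, time in s.
With the tool pointing down it reaches from about 0.4 to 0.825 m from the base axis. Payload 7 kg.
Tool frame: the origin (TCP) lies midway between the tips of the shut fingers; the grasp point (between the pads) lies 19 mm behind it (grip_point_offset is the distance from the TCP to the grasp point, in m); z points along the fingers, y is the line along which they close (so a half turn about z gives the same grasp; the last joint's range is limited). The gripper opens to 88 mm and grips with 3 to 60 N. Pads are 19 mm wide; open, the fingers measure 130 mm over their backs; the gripper's body (78 mm by 193 mm) begins 47 mm behind the grasp point.
Start: joints at [1.615, 0.359, 0.012, 0, -1.224, -0.288], TCP at [0.163, 0.655, 0.227] pointing down, gripper open.
Joint ranges: [-3.07, 3.07], [-1.43, 2.12], [-1.02, 1.25], [-3.03, 1.67], [-3.05, -0], [-3.03, 3.03]. Speed limits (rad/s): [2.39, 2.39, 3.01, 3.14, 3.14, 3.14].

### API

Orientations are given as [roll, pitch, yaw] about the fixed x, y, z axes, in that order (R = Rz(yaw) Ry(pitch) Rx(roll)).
In Python, from station import get_state, grab_frame, camera_params, job_done, grip_point_offset gives the robot as it stands.
- The arm moves only by the shell command python3 -m creep 'ROWS' [FORCE]. ROWS is JSON, a list that holds one entry, the list of rows, each a list of 7 numbers: the finger opening in cm, from 0 to 8.76, then the shift along the tool's x, y, z in cm, then the turn, a rotation vector about the tool's x, y, z in rad. In form: [[[fingers, tx, ty, tz, wx, wy, wz], ...]]. A call has 1 to 20 rows; each row is the pose to reach, as a shift and turn from the pose commanded when the call began, along the tool's axes at that moment; what a row does not reach only later rows make up. A row lasts 1/8 s, in which the tool goes at most 62.5 mm and 10.7 degrees, less where a joint would pass 70% of its speed; a pose out of reach is approached as far as the arm can. A call with a gripper value outside its range is refused whole. The fingers move at their own pace and stop on an object; FORCE is the grip in N (left out, the last holds). Time passes only in rows, so rows that repeat a pose let the fingers close. It gives the time, the measured TCP pose, the force, the opening and the grip force at its end, in the units of the state.
- get_state(): the state, without advancing time (a new reading comes with each control period).
- grab_frame(name): name is "side" or "top" or "wrist"; returns the picture (480x640x3 uint8, blue, green, red); there is no depth.
- camera_params(name): a dict with "vertical_fov" (degrees; the focal length in pixels is half the picture's height over the tangent of half this angle, whatever the lens; pixels are square), "cx", "cy" (the principal point, pixels), "view" (4x4, takes a point from world to camera coordinates). Camera axes: x right, y down, z forward; pixel columns grow to the right and rows downward; lengths in m; the calibration is good to about 2 mm. A picture is of the moment at which its call begins: read the wrist's pose just before it. camera_params takes no time and is no camera call; for the wrist camera it gives the pose at the moment of the call.
- job_done(): hands the job in; it is judged then, once.
The state is a dict: "t": time; "q": joint angles; "qd": joint speeds; "joint_efforts": joint torques, N m; "eef_pos": TCP position; "ee_rot": TCP orientation; "force": force on the tool from outside, world axes, zero at the start; "moment": the same for the moment, N m; "width": finger opening in m; "gripper_force": force on a finger pad.
Only numpy, scipy, OpenCV 4.12 (cv2) and the standard library are available. Lean on these libraries where they do the work, as an engineer would, in place of code of your own. Each camera call takes 0.05 s, during which the arm holds its last target. There are 200 camera calls.

## Working session

There is one attempt and no reset: what is moved stays moved. The work goes in short steps, Python scripts to look and compute and a shell command to move; the robot and the scene stay as the last step left them, time stands still between calls to the robot, and variables do not carry over. Pictures are saved under pics/ and viewed, at most 10 in all, crops included, and the job is handed in when it is done.

```bash
mkdir -p pics; cat > h.py <<'E'
import numpy as np, cv2
from station import *
from scipy.spatial.transform import Rotation as R
def cam(n):
    p=camera_params(n); f=240/np.tan(np.radians(p['vertical_fov'])/2)
    return f,p['cx'],p['cy'],np.array(p['view'])
def ray(c,u,v):
    f,cx,cy,V=c; d=V[:3,:3].T@np.array([(u-cx)/f,(v-cy)/f,1]); o=-V[:3,:3].T@V[:3,3]; return o,d/np.linalg.norm(d)
def plane(c,u,v,z):
    o,d=ray(c,u,v); return o+d*(z-o[2])/d[2]
def tri(c1,p1,c2,p2):
    o1,d1=ray(c1,*p1);o2,d2=ray(c2,*p2)
    s=np.linalg.lstsq(np.c_[d1,-d2],o2-o1,rcond=None)[0]
    a=o1+s[0]*d1;b=o2+s[1]*d2; return (a+b)/2,np.linalg.norm(a-b)
def proj(c,P):
    f,cx,cy,V=c; q=V[:3,:3]@np.array(P)+V[:3,3]; return np.array([f*q[0]/q[2]+cx,f*q[1]/q[2]+cy])
E
python3 - <<'E'
from h import *
print(get_state(),grip_point_offset)
for n in("top","side","wrist"):
    p=camera_params(n);print(n,p); cv2.imwrite(f"pics/{n}0.png",grab_frame(n))
E
```

```text
{'t': 0.0, 'q': array([ 1.61507870e+00,  3.59368211e-01,  1.10729301e-02, -3.58430230e-04,
       -1.22410791e+00, -2.88111257e-01]), 'qd': array([-2.80375228e-04,  5.44985300e-04, -1.78702478e-03,  6.65228686e-04,
        9.41474523e-05, -1.21662184e-04]), 'joint_efforts': array([ 8.63644673e-04, -5.82716274e+01,  2.93061072e+01,  6.99706972e+00,
        7.16474999e-03, -1.50871174e-04]), 'eef_pos': array([0.16285637, 0.65455603, 0.2256394 ]), 'ee_rot': array([ 3.13995627e+00, -1.33561529e-04, -2.43950834e-01]), 'force': array([ 0.18452802, -0.98306793,  0.55327216]), 'moment': array([-0.0073481 ,  0.02145223,  0.04883734]), 'gripper_force': 0.0, 'width': 0.08772609942836575} 0.0188
top {'vertical_fov': 55.14679714426127, 'cx': 314.08661750480684, 'cy': 245.79063792306755, 'view': array([[-3.99246485e-02, -9.99202452e-01, -6.94662026e-04,
        -9.81203269e-02],
       [-9.77230090e-01,  3.91916840e-02, -2.08531446e-01,
         5.39534538e-01],
       [ 2.08392357e-01, -7.64670006e-03, -9.78015416e-01,
         7.01751961e-01],
       [ 0.00000000e+00,  0.00000000e+00,  0.00000000e+00,
         1.00000000e+00]])}
side {'vertical_fov': 42.1775396503745, 'cx': 321.32974392503735, 'cy': 251.45277601287472, 'view': array([[ 0.99880975, -0.04849711,  0.00520696, -0.53490251],
       [-0.03153335, -0.72347947, -0.68962533, -0.00308237],
       [ 0.03721196,  0.68864031, -0.72414763,  1.10431339],
       [ 0.        ,  0.        ,  0.        ,  1.        ]])}
wrist {'vertical_fov': 71.29578393047814, 'cx': 324.0903039122503, 'cy': 242.3843770023806, 'view': array([[-0.24151622, -0.97039609,  0.0011645 ,  0.67386414],
       [-0.92808981,  0.23133699,  0.29177476, -0.0355758 ],
       [-0.28340647,  0.06938757, -0.95648635,  0.39102195],
       [ 0.        ,  0.        ,  0.        ,  1.        ]])}
```

View pics/top0.png

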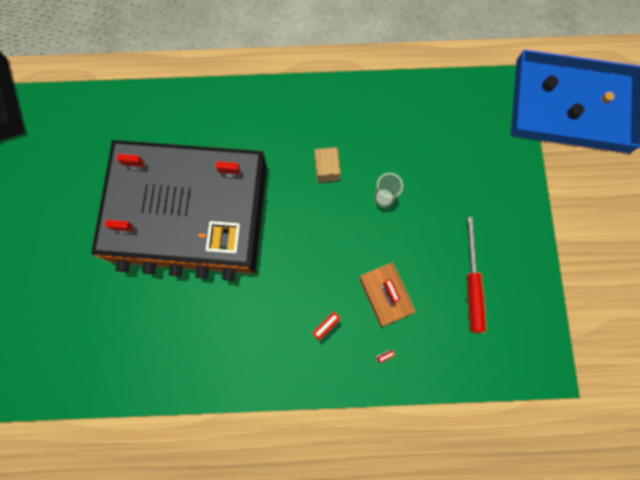

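View pics/side0.png

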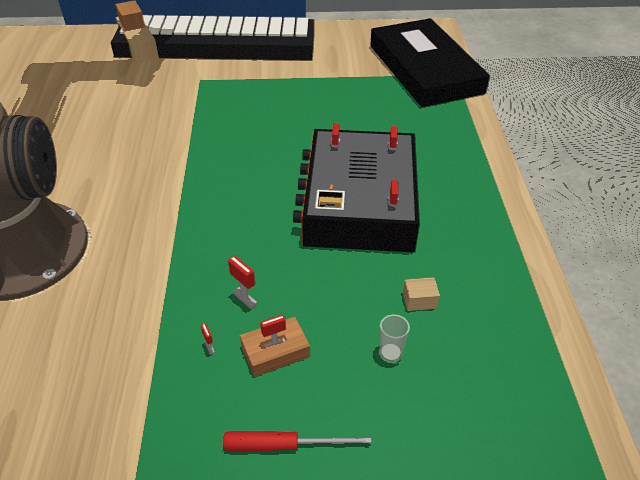

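The top view shows the unit at (180,205), its socket at (223,237), the orange dash at (201,235), and the holder with the stud at (390,292). Larger and smaller decoy studs stand at (327,326) and (386,356). In the side view the stud's wing is at (273,326), the socket at (330,200).

```bash
python3 - <<'E'
from h import *
T,S=cam("top"),cam("side")
t=cv2.imread("pics/top0.png");s=cv2.imread("pics/side0.png")
def blobs(im,m,box,mn=6):
    x0,y0,x1,y1=box; k=np.zeros_like(m);k[y0:y1,x0:x1]=m[y0:y1,x0:x1]
    out=[]
    for c in cv2.findContours(k,cv2.RETR_EXTERNAL,cv2.CHAIN_APPROX_NONE)[0]:
        a=np.zeros_like(k);cv2.drawContours(a,[c],-1,255,-1)
        if (a>0).sum()>=mn:
            r=cv2.minAreaRect(c); ys,xs=np.nonzero(a); out.append(((xs.mean(),ys.mean()),r,(a>0).sum()))
    return sorted(out,key=lambda o:-o[2])
def red(im):
    h=cv2.cvtColor(im,cv2.COLOR_BGR2HSV);return (((h[...,0]<6)|(h[...,0]>174))&(h[...,1]>150)&(h[...,2]>100)).astype(np.uint8)*255
def white(im,th):return ((im.min(2)>th)*255).astype(np.uint8)
for nm,im,wb,fb,th in(("top",t,(375,270,410,315),(195,210,250,262),150),("side",s,(250,305,300,345),(305,180,355,218),150)):
    print(nm)
    for o in blobs(im,white(im,th),wb)[:3]:print(' line',np.round(o[0],1),o[1],o[2])
    for o in blobs(im,white(im,th),fb)[:2]:print(' frame',np.round(o[0],1),np.round(cv2.boxPoints(o[1]),1).tolist(),o[2])
    for o in blobs(im,red(im),(0,100,640,260),20)[:6]:print(' red',np.round(o[0],1),np.round(cv2.boxPoints(o[1]),1).tolist(),o[2])
    for o in blobs(im,red(im),wb,20)[:2]:print(' studred',np.round(o[0],1),np.round(cv2.boxPoints(o[1]),1).tolist(),o[2])
    h=cv2.cvtColor(im,cv2.COLOR_BGR2HSV)
    wood=((h[...,0]>6)&(h[...,0]<22)&(h[...,1]>80)&(h[...,2]>90)).astype(np.uint8)*255
    b=(350,255,420,330) if nm=="top" else (235,310,315,380)
    for o in blobs(im,wood,b,100)[:1]:print(' wood',np.round(o[0],1),np.round(cv2.boxPoints(o[1]),1).tolist(),o[2])
    ob=(190,225,208,245) if nm=="top" else (320,178,345,192)
    for o in blobs(im,((h[...,0]>5)&(h[...,0]<20)&(h[...,1]>150)&(h[...,2]>120)).astype(np.uint8)*255,ob,2)[:2]:print(' dash',np.round(o[0],1),o[2])
a=cv2.resize(t[205:265,190:270],None,fx=5,fy=5,interpolation=2);b=cv2.resize(t[260:330,350:420],None,fx=5,fy=5,interpolation=2)
c=cv2.resize(s[170:230,290:370],None,fx=4,fy=4,interpolation=2);d=cv2.resize(s[305:385,230:320],None,fx=3,fy=3,interpolation=2)
o=np.zeros((600,760,3),np.uint8);o[:300,:400]=a;o[:350,405:755]=b;o[355:595,:320]=c;o[355:595,405:675]=d
cv2.imwrite("pics/crop1.png",o)
E
```

```text
top
 line [392.2 289.9] ((392.20001220703125, 289.9000244140625), (17.8885440826416, 2.236067771911621), 63.43495178222656) 44
 frame [222.3 236.7] [[204.6999969482422, 250.60000610351562], [208.1999969482422, 219.39999389648438], [239.6999969482422, 222.89999389648438], [236.1999969482422, 254.10000610351562]] 962
 red [116.6 224.3] [[104.30000305175781, 227.39999389648438], [105.30000305175781, 218.60000610351562], [128.5, 221.1999969482422], [127.5999984741211, 230.0]] 199
 red [226.9 165.8] [[215.39999389648438, 169.1999969482422], [216.10000610351562, 160.8000030517578], [238.5, 162.5], [237.89999389648438, 170.89999389648438]] 186
 red [128.  158.2] [[116.5, 161.5], [117.19999694824219, 153.1999969482422], [139.5, 155.0], [138.8000030517578, 163.3000030517578]] 184
 studred [389.3 292.3] [[382.0, 283.1000061035156], [386.0, 281.0], [396.20001220703125, 300.3999938964844], [392.20001220703125, 302.5]] 75
 wood [386.5 294.3] [[358.6000061035156, 276.5], [392.0, 261.5], [414.70001220703125, 311.70001220703125], [381.29998779296875, 326.79998779296875]] 1983
 dash [201.5 235. ] 20

[... 267 characters left out ...]
10351562], [343.29998779296875, 209.3000030517578]] 531
 red [393.8 191.7] [[390.0, 180.0], [397.0, 180.0], [397.0, 204.0], [390.0, 204.0]] 163
 red [393.1 136.5] [[390.0, 126.0], [396.0, 126.0], [396.0, 147.0], [390.0, 147.0]] 133
 red [335.  133.9] [[332.0, 124.0], [338.0, 124.0], [338.0, 144.0], [332.0, 144.0]] 132
 studred [272.7 325.3] [[258.3999938964844, 322.20001220703125], [283.0, 314.0], [287.79998779296875, 328.3999938964844], [263.20001220703125, 336.6000061035156]] 375
 wood [275.  348.1] [[237.89999389648438, 335.70001220703125], [297.8999938964844, 314.20001220703125], [312.70001220703125, 355.29998779296875], [252.8000030517578, 376.8999938964844]] 2308
 dash [331.  186.5] 12
```

View pics/crop1.png

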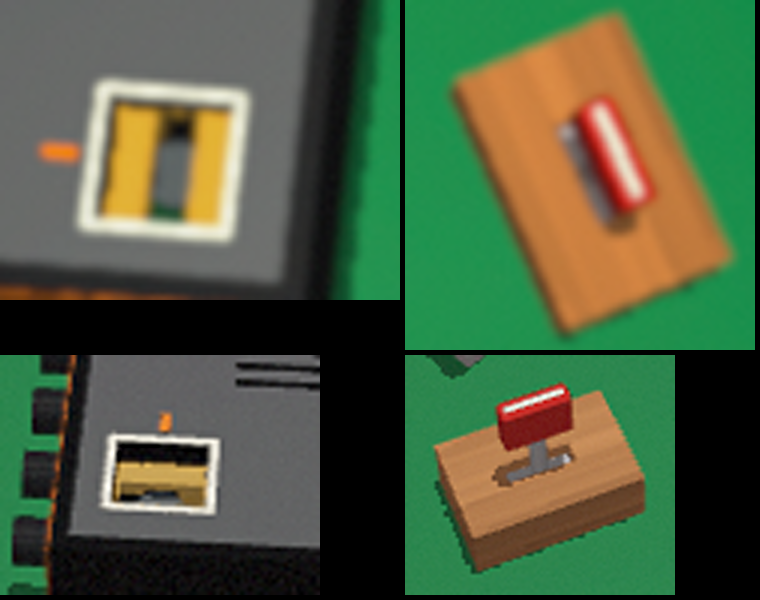

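```bash
python3 - <<'E'
from h import *
T,S=cam("top"),cam("side")
def tp(n,a,b):
    P,e=tri(T,a,S,b);print(n,P.round(4),'gap',round(e,4));return P
L=tp('line c',(392.2,289.9),(272.5,319.6))
ft=np.array([[204.7,250.6],[208.2,219.4],[239.7,222.9],[236.2,254.1]])
fs=np.array([[315.7,189.1],[344.3,190.6],[343.3,209.3],[314.8,207.9]])
tp('frame c',ft.mean(0),fs.mean(0)); tp('dash',(201.5,235),(331,186.5))
for i in range(4): tp('frame',ft[i],fs[i])
F=[plane(T,*p,.07) for p in ft]; print('top@.07',np.round(F,4).tolist(),np.mean(F,0))
F=[plane(S,*p,.07) for p in fs]; print('side@.07',np.round(F,4).tolist(),np.mean(F,0))
print('dash',plane(T,201.5,235,.07),plane(S,331,186.5,.07))
th=np.radians(63.435);d=9*np.array([np.cos(th),np.sin(th)]);
a,b=plane(T,*(np.array([392.2,289.9])-d),L[2]),plane(T,*(np.array([392.2,289.9])+d),L[2]);print('line ends',a,b,np.degrees(np.arctan2(*(b-a)[1::-1])))
th=np.radians(161.565);d=10*np.array([np.cos(th),np.sin(th)]);
a,b=plane(S,*(np.array([272.5,319.6])-d),L[2]),plane(S,*(np.array([272.5,319.6])+d),L[2]);print('line ends S',a,b,np.degrees(np.arctan2(*(b-a)[1::-1])))
W=[plane(T,*p,.03) for p in((358.6,276.5),(392,261.5),(414.7,311.7),(381.3,326.8))];print('wood',np.round(W,4),np.mean(W,0))
# locked wings: pixel centre rays at z~.095
for p in((116.6,224.3),(226.9,165.8),(128,158.2)):print('wing',plane(T,*p,.1))
for p in((393.8,191.7),(393.1,136.5),(335,133.9)):print('wingS',plane(S,*p,.095))
E
```

```text
line c [ 0.4537 -0.2385  0.0828] gap 0.0014
frame c [0.5517 0.0285 0.0736] gap 0.0017
dash [0.5561 0.062  0.074 ] gap 0.0012
frame [0.5292 0.0564 0.074 ] gap 0.0029
frame [0.5805 0.0511 0.0735] gap 0.0041
frame [ 5.736e-01 -2.000e-04  7.500e-02] gap 0.0012
frame [0.5236 0.0062 0.0738] gap 0.0013
top@.07 [[0.5315, 0.0576, 0.07], [0.5836, 0.0524, 0.07], [0.5756, 0.0008, 0.07], [0.5237, 0.0067, 0.07]] [0.55360377 0.02938601 0.07      ]
side@.07 [[0.528, 0.0604, 0.07], [0.5789, 0.0541, 0.07], [0.5735, 0.005, 0.07], [0.5243, 0.0107, 0.07]] [0.55119951 0.03254547 0.07      ]
dash [0.55769516 0.06310342 0.07      ] [0.55582122 0.06636095 0.07      ]
line ends [ 0.46728643 -0.23307301  0.08281542] [ 0.4416634  -0.24372813  0.08281542] -157.42042236157187
line ends S [ 0.4667485  -0.23356755  0.08281542] [ 0.43950911 -0.24376222  0.08281542] -159.48102564778887
wood [[ 0.485  -0.1927  0.03  ]
 [ 0.5083 -0.2509  0.03  ]
 [ 0.4225 -0.2822  0.03  ]
 [ 0.4    -0.2251  0.03  ]] [ 0.4539656  -0.23771996  0.03      ]
wing [0.57289995 0.18928126 0.1       ]
wing [0.66358363 0.01611019 0.1       ]
wing [0.68312101 0.17630456 0.1       ]
wingS [0.66106026 0.01877723 0.095     ]
wingS [0.68027434 0.17760087 0.095     ]
wingS [0.57041748 0.19046714 0.095     ]
```

The stud stands at (0.454, -0.238) with a yaw of about 21.5° and its top at z ≈ 0.08. The socket is at about (0.552, 0.030), with the unit's yaw about -6.8°. I'll go over the socket for a close look.

```bash
python3 -m creep '[[[4,10,10,1,0,0,0],[4,52.8,51.2,3,0,0,-0.125],[4,52.8,51.2,3,0,0,-0.125],[4,52.8,51.2,3,0,0,-0.125],[4,52.8,51.2,3,0,0,-0.125],[4,52.8,51.2,3,0,0,-0.125],[4,52.8,51.2,3,0,0,-0.125],[4,52.8,51.2,3,0,0,-0.125],[4,52.8,51.2,3,0,0,-0.125],[4,52.8,51.2,3,0,0,-0.125],[4,52.8,51.2,3,0,0,-0.125],[4,52.8,51.2,3,0,0,-0.125],[4,52.8,51.2,3,0,0,-0.125],[4,52.8,51.2,3,0,0,-0.125],[4,52.8,51.2,3,0,0,-0.125],[4,52.8,51.2,3,0,0,-0.125],[4,52.8,51.2,3,0,0,-0.125]]]' 20
python3 - <<'E'
from h import *
c=cam("wrist");w=grab_frame("wrist");cv2.imwrite("pics/w1.png",w);s=get_state();print(s['q'],s['eef_pos'],s['ee_rot'])
np.savez('w1.npz',f=c[0],cx=c[1],cy=c[2],V=c[3])
m=((w.min(2)>150)*255).astype(np.uint8)
for k in cv2.findContours(m,cv2.RETR_EXTERNAL,cv2.CHAIN_APPROX_NONE)[0]:
    r=cv2.minAreaRect(k)
    if min(r[1])>25 and max(r[1])<150:
        b=cv2.boxPoints(r);print(b.tolist());P=[plane(c,*p,.07) for p in b];print(np.round(P,4).tolist(),np.mean(P,0))
E
```

```text
t: 2.28
eef_pos: [0.5516, 0.0314, 0.1968]
ee_rot: [-3.141, -0.0, -0.118]
force: [-0.3, -0.2, 0.3]
width: 0.04
gripper_force: 0.0
[ 4.11179535e-01  1.80045485e-01 -3.04263544e-01 -1.46794195e-05
 -1.08608416e+00  1.04183330e+00] [0.5516363  0.03129753 0.19678125] [-3.14137800e+00 -3.41486068e-04 -1.17790367e-01]
[[297.0, 204.0], [356.0, 204.0], [356.0, 259.0], [297.0, 259.0]]
[[0.5818, 0.0508, 0.07], [0.5759, 0.0005, 0.07], [0.5259, 0.005, 0.07], [0.5321, 0.0579, 0.07]] [0.5539164  0.02853332 0.07      ]
[[579.0, 109.00000762939453], [603.5, 84.50000762939453], [623.0, 104.00000762939453], [598.5, 128.5]]
[[0.6309, -0.1819, 0.07], [0.6468, -0.199, 0.07], [0.6306, -0.216, 0.07], [0.6142, -0.199, 0.07]] [ 0.63064223 -0.19896931  0.07      ]
[[246.31570434570312, 133.2161102294922], [267.3594665527344, 34.31053161621094], [345.2789001464844, 50.88914489746094], [324.2351379394531, 149.7947235107422]]
[[0.6439, 0.0834, 0.07], [0.7113, 0.0548, 0.07], [0.6935, -0.002, 0.07], [0.6237, 0.0223, 0.07]] [0.66810793 0.03963786 0.07      ]
[[491.8658142089844, 7.645374298095703], [537.7523803710938, 5.809909820556641], [540.4105224609375, 72.26358032226562], [494.52398681640625, 74.09904479980469]]
[[0.709, -0.1114, 0.07], [0.7062, -0.1447, 0.07], [0.6613, -0.1497, 0.07], [0.6642, -0.1147, 0.07]] [ 0.68515644 -0.1301149   0.07      ]
```

View pics/w1.png

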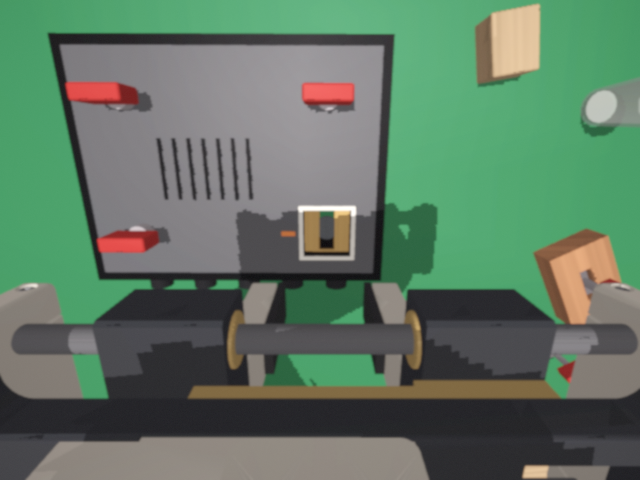

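The wrist view shows the socket frame at (326,231), the dash at (289,234) and the holder at the right edge at (585,270). That places the socket at about (0.553, 0.030). Next, hover over the stud.

```bash
python3 -m creep '[[[4,-3,12,0,0,0,-0.18],[4,-6.6,27.9,7.2,0,0,-0.493],[4,-6.6,27.9,7.2,0,0,-0.493],[4,-6.6,27.9,7.2,0,0,-0.493],[4,-6.6,27.9,7.2,0,0,-0.493],[4,-6.6,27.9,7.2,0,0,-0.493],[4,-6.6,27.9,7.2,0,0,-0.493],[4,-6.6,27.9,7.2,0,0,-0.493],[4,-6.6,27.9,7.2,0,0,-0.493],[4,-6.6,27.9,7.2,0,0,-0.493]]]'
python3 - <<'E'
from h import *
c=cam("wrist");w=grab_frame("wrist");cv2.imwrite("pics/w2.png",w);s=get_state();print(s['q'][[0,5]],s['eef_pos'],s['ee_rot'])
for n,m in(("white",w.min(2)>150),("red",(w[...,2]>120)&(w[...,:2].max(2)<70))):
  for k in cv2.findContours((m*255).astype(np.uint8),cv2.RETR_EXTERNAL,cv2.CHAIN_APPROX_NONE)[0]:
    r=cv2.minAreaRect(k)
    if max(r[1])>18 and 200<r[0][0]<450 and r[0][1]<400:
        b=cv2.boxPoints(r);print(n,r,plane(c,*r[0],.08))
        P=np.array([plane(c,*p,.08) for p in b]);print(P.round(4).tolist())
        for i in(0,1):
            d=P[i+1]-P[i];print(np.linalg.norm(d),np.degrees(np.arctan2(d[1],d[0])))
E
```

```text
t: 3.58
eef_pos: [0.4536, -0.2379, 0.1248]
ee_rot: [3.141, -0.0, 0.375]
force: [-1.3, 0.3, 0.5]
width: 0.0399
gripper_force: 0.0
[-0.09953228  2.04550634] [ 0.45345247 -0.23802296  0.12474028] [ 3.14146501e+00 -3.27990334e-04  3.75149018e-01]
white ((325.04278564453125, 268.001220703125), (3.2272543907165527, 42.03998565673828), 1.6365771293640137) [ 0.45462751 -0.23921449  0.08      ]
[[0.4403, -0.2433, 0.08], [0.4677, -0.2334, 0.08], [0.4684, -0.2353, 0.08], [0.441, -0.2453, 0.08]]
0.029175589598901732 19.9465184136321
0.002052229693553994 -70.19657564773078
red ((325.2184143066406, 262.3913269042969), (17.631813049316406, 59.075653076171875), 1.301952600479126) [ 0.45827022 -0.23789724  0.08      ]
[[0.4367, -0.2397, 0.08], [0.4749, -0.2258, 0.08], [0.4787, -0.2362, 0.08], [0.4407, -0.2506, 0.08]]
0.040584160455064924 19.90269609446029
0.01106903388070907 -69.82987376229701
```

View pics/w2.png

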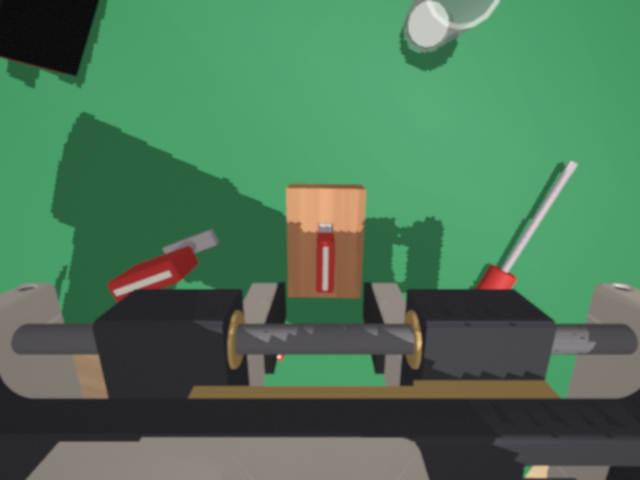

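The stud's line is centred between the fingers at (325,268), rotated by about 1.3°. Descend, close and check.

```bash
python3 -m creep '[[[4,0,0.15,2.5,0,0,0.02],[4,0,0.15,4.5,0,0,0.02],[4,0,0.15,6.2,0,0,0.02],[4,0,0.15,7.2,0,0,0.02],[4,0,0.15,7.2,0,0,0.02],[1,0,0.15,7.2,0,0,0.02],[1,0,0.15,7.2,0,0,0.02],[1,0,0.15,7.2,0,0,0.02],[1,0,0.15,7.2,0,0,0.02],[1,0,0.15,7.2,0,0,0.02],[1,0,0.15,7.2,0,0,0.02]]]' 12; python3 -c "
from h import *
s=get_state();print(s['eef_pos'],s['force'],s['moment'])"
```

```text
t: 5.0
eef_pos: [0.4537, -0.2398, 0.0528]
ee_rot: [-3.142, -0.0, 0.354]
force: [-0.9, 2.8, 5.8]
width: 0.0122
gripper_force: 12.0
[ 0.453715   -0.23976192  0.05282316] [-0.86890017  2.84365705  5.80992702] [1.54395544 0.52939838 0.01443601]
```

```bash
python3 -m creep '[[[1,0,0,0,0,0,0],[1,0,0,-0.5,0,0,0],[1,0,0,-1.5,0,0,0],[1,0,0,-3,0,0,0],[1,0,0,-6,0,0,0],[1,0,0,-10.5,0,0,0],[1,0,0,-10.5,0,0,0]]]' 30; python3 -c "
from h import *
s=get_state();print(s['eef_pos'],s['force'],s['moment'])
cv2.imwrite('pics/w3.png',grab_frame('wrist'))"
```

```text
t: 5.88
eef_pos: [0.4563, -0.2409, 0.1624]
ee_rot: [3.137, -0.007, 0.355]
force: [-0.8, 0.4, -0.5]
width: 0.0116
gripper_force: 30.0
[ 0.45626875 -0.2408632   0.16239569] [-0.80774468  0.40360408 -0.51789659] [-0.07224118 -0.03336717 -0.02311592]
```

View pics/w3.png

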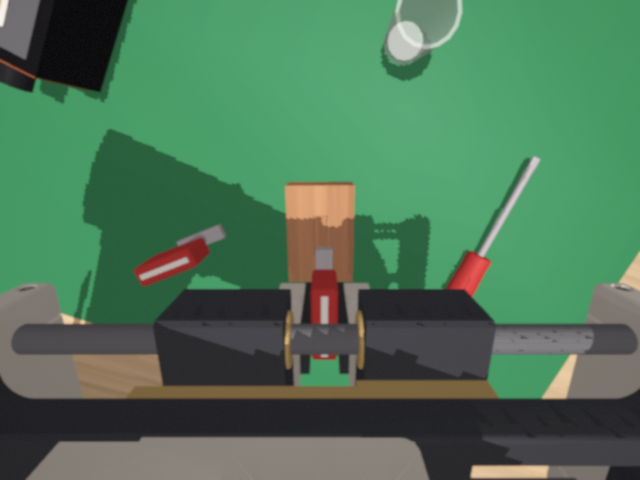

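The stud is held, its foot end visible at (324,255) and the holder empty. Move over the socket.

```bash
python3 -m creep '[[[1,5,-6,0,0,0,0.13],[1,10,-12,0,0,0,0.26],[1,14.5,-17,0,0,0,0.37],[1,18.6,-21.9,0,0,0,0.473],[1,18.6,-21.9,0,0,0,0.473],[1,18.6,-21.9,1,0,0,0.473],[1,18.6,-21.9,2,0,0,0.473],[1,18.6,-21.9,3,0,0,0.473],[1,18.6,-21.9,3.9,0,0,0.473],[1,18.6,-21.9,3.9,0,0,0.473],[1,18.6,-21.9,3.9,0,0,0.473]]]'; python3 - <<'E'
from h import *
c=cam("wrist");w=grab_frame("wrist");s=get_state();print(s['eef_pos'],s['ee_rot'],s['force'])
cv2.imwrite('pics/w4.png',w)
cv2.imwrite('pics/w4c.png',cv2.resize(w[180:380,230:430],None,fx=3,fy=3,interpolation=cv2.INTER_CUBIC))
E
```

```text
t: 7.3
eef_pos: [0.5524, 0.0298, 0.1188]
ee_rot: [-3.141, -0.0, -0.119]
force: [0.4, -0.5, -0.0]
width: 0.0119
gripper_force: 30.0
[0.55248484 0.02990803 0.11897138] [-3.14134746e+00 -6.63860416e-04 -1.19005822e-01] [ 0.24260147 -0.37862224 -0.74737944]
```

View pics/w4c.png

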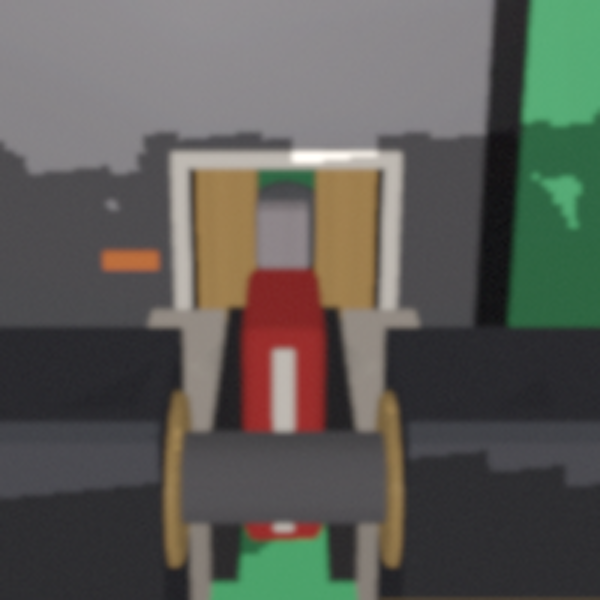

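The crop shows the frame at columns 170–403 (top edge row 150), brass slot edges at columns ≈258 and ≈316, and the foot at columns 258–312 with its end at row ≈200. I'll turn these into metres.

```bash
python3 - <<'E'
from h import *
c=cam("wrist");w=cv2.imread('pics/w4.png').astype(int)
for y in(242,250,256,262): print(y,[tuple(w[y,x]) for x in range(311,340)] if y==256 else '')
print('col325',[(y,tuple(w[y,325])) for y in range(226,272)])
for y in(242,): print([(x,tuple(w[y,x])) for x in range(283,300)],[(x,tuple(w[y,x])) for x in range(350,368)])
psi=-.119;R2=np.array([[np.cos(psi),np.sin(psi)],[-np.sin(psi),np.cos(psi)]]) # rows: unit x,y
e=get_state()['eef_pos']
def rel(u,v,z):return (R2@(plane(c,u,v,z)[:2]-e[:2])*1000).round(1)
q=lambda a,b:(230+a/3,180+b/3)
print('foot end L/R/c',rel(*q(258,200),.082),rel(*q(312,200),.082))
print('frame TL,TR',rel(*q(170,150),.07),rel(*q(403,150),.07))
print('frame sides low',rel(*q(176,300),.07),rel(*q(398,300),.07))
print('dash',rel(*q(131,260),.07))
print('slot far end',[ (z,rel(*q(258,170),z),rel(*q(316,170),z)) for z in(.067,.057)])
E
```

```text
242 
250 
256 [(np.int64(79), np.int64(127), np.int64(159)), (np.int64(78), np.int64(126), np.int64(158)), (np.int64(79), np.int64(124), np.int64(155)), (np.int64(86), np.int64(121), np.int64(148)), (np.int64(105), np.int64(121), np.int64(139)), (np.int64(124), np.int64(126), np.int64(136)), (np.int64(134), np.int64(131), np.int64(139)), (np.int64(137), np.int64(134), np.int64(142)), (np.int64(138), np.int64(135), np.int64(142)), (np.int64(137), np.int64(134), np.int64(141)), (np.int64(137), np.int64(134), np.int64(142)), (np.int64(137), np.int64(133), np.int64(141)), (np.int64(138), np.int64(134), np.int64(142)), (np.int64(136), np.int64(133), np.int64(141)), (np.int64(135), np.int64(133), np.int64(140)), (np.int64(135), np.int64(132), np.int64(140)), (np.int64(136), np.int64(133), np.int64(141)), (np.int64(136), np.int64(132), np.int64(140)), (np.int64(137), np.int64(134), np.int64(142)), (np.int64(137), np.int64(133), np.int64(142)), (np.int64(133), np.int64(129), np.int64(137)), (np.int64(116), np.int64(113), np.int64(119)), (np.int64(94), np.int64(94), np.int64(98)), (np.int64(7
[... 4125 characters left out ...]
64(177), np.int64(183))), (360, (np.int64(178), np.int64(184), np.int64(190))), (361, (np.int64(177), np.int64(183), np.int64(189))), (362, (np.int64(170), np.int64(176), np.int64(182))), (363, (np.int64(149), np.int64(154), np.int64(159))), (364, (np.int64(111), np.int64(113), np.int64(117))), (365, (np.int64(85), np.int64(83), np.int64(85))), (366, (np.int64(78), np.int64(75), np.int64(76))), (367, (np.int64(78), np.int64(75), np.int64(77)))]
foot end L/R/c [17.9  4.4] [17.9 -6.6]
frame TL,TR [25.3 23.4] [ 25.3 -26.3]
frame sides low [-9.3 23.1] [ -9.3 -26.4]
dash [ 0.2 32.8]
slot far end [(0.067, array([20. ,  4.7]), array([20. , -7.9])), (0.057, array([17.1,  5. ]), array([17.1, -8.2]))]
```

Relative to the frame, the foot needs about 1.1 mm along tool y; x already agrees. Shift and go down slowly, feeling the force.

```bash
python3 -m creep '[[[1,0,0.1,0.5,0,0,0],[1,0,0.11,1,0,0,0],[1,0,0.11,1.3,0,0,0],[1,0,0.11,1.4,0,0,0],[1,0,0.11,1.5,0,0,0],[1,0,0.11,1.6,0,0,0],[1,0,0.11,1.6,0,0,0]]]'; python3 -m creep '[[[1,0,0,0.1,0,0,0],[1,0,0,0.2,0,0,0],[1,0,0,0.2,0,0,0]]]';python3 -m creep '[[[1,0,0,0.1,0,0,0],[1,0,0,0.2,0,0,0],[1,0,0,0.2,0,0,0]]]'
```

```text
t: 8.22
eef_pos: [0.5521, 0.0289, 0.1025]
ee_rot: [3.142, 0.0, -0.119]
force: [-0.4, -0.1, -0.5]
width: 0.012
gripper_force: 30.0
t: 8.6
eef_pos: [0.552, 0.0289, 0.1005]
ee_rot: [3.142, 0.0, -0.119]
force: [0.2, -0.2, -0.3]
width: 0.0114
gripper_force: 30.0
t: 8.98
eef_pos: [0.552, 0.0289, 0.0984]
ee_rot: [3.142, 0.0, -0.119]
force: [-0.6, 0.7, -0.2]
width: 0.0117
gripper_force: 30.0
```

```bash
for i in 1; do python3 -m creep '[[[1,0,0,0.1,0,0,0],[1,0,0,0.2,0,0,0],[1,0,0,0.2,0,0,0]]]';python3 -m creep '[[[1,0,0,0.1,0,0,0],[1,0,0,0.2,0,0,0],[1,0,0,0.2,0,0,0]]]'; done | grep -E "eef|force: \["
```

```text
eef_pos: [0.552, 0.0289, 0.0965]
force: [0.2, 0.5, -1.1]
eef_pos: [0.552, 0.0289, 0.0945]
force: [0.7, -0.1, -1.0]
```

```bash
python3 -m creep '[[[1,0,0,0.1,0,0,0],[1,0,0,0.1,0,0,0]]]' | grep -E "eef|force: \["; python3 -m creep '[[[1,0,0,0.1,0,0,0],[1,0,0,0.1,0,0,0]]]' | grep -E "eef|force: \["; python3 -m creep '[[[1,0,0,0.1,0,0,0],[1,0,0,0.1,0,0,0]]]' | grep -E "eef|force: \["
```

```text
eef_pos: [0.552, 0.0289, 0.0935]
force: [0.0, 0.1, -0.7]
eef_pos: [0.552, 0.0289, 0.0925]
force: [0.1, -0.4, -1.8]
eef_pos: [0.552, 0.0289, 0.0915]
force: [0.5, -0.0, -0.5]
```

```bash
python3 -m creep '[[[1,0,0,0.1,0,0,0],[1,0,0,0.1,0,0,0]]]' | grep -E "eef|force: \["; python3 -m creep '[[[1,0,0,0.1,0,0,0],[1,0,0,0.1,0,0,0]]]' | grep -E "eef|force: \["; python3 -m creep '[[[1,0,0,0.1,0,0,0],[1,0,0,0.1,0,0,0]]]' | grep -E "eef|force: \["
```

```text
eef_pos: [0.552, 0.0289, 0.0905]
force: [0.3, 0.0, -1.3]
eef_pos: [0.552, 0.0289, 0.0895]
force: [0.9, -0.6, -0.0]
eef_pos: [0.552, 0.0289, 0.0885]
force: [-0.4, 0.8, -0.5]
```

```bash
python3 -m creep '[[[1,0,0,0.1,0,0,0],[1,0,0,0.1,0,0,0]]]' | grep -E "eef|force: \["; python3 -m creep '[[[1,0,0,0.1,0,0,0],[1,0,0,0.1,0,0,0]]]' | grep -E "eef|force: \["; python3 -m creep '[[[1,0,0,0.1,0,0,0],[1,0,0,0.1,0,0,0]]]' | grep -E "eef|force: \["
```

```text
eef_pos: [0.552, 0.0289, 0.0874]
force: [0.9, -0.2, -1.0]
eef_pos: [0.5522, 0.0289, 0.0868]
force: [-0.8, 1.2, 3.5]
eef_pos: [0.5521, 0.0289, 0.0857]
force: [-1.6, 0.2, 2.8]
```

Plunger touched at TCP z ≈ 0.087 (about 3.5 N); the stop should be near 0.0795.

```bash
python3 -m creep '[[[1,0,0,0.1,0,0,0],[1,0,0,0.2,0,0,0],[1,0,0,0.2,0,0,0]]]' | grep -E "eef|force: \["; python3 -m creep '[[[1,0,0,0.1,0,0,0],[1,0,0,0.2,0,0,0],[1,0,0,0.2,0,0,0]]]' | grep -E "eef|force: \["; python3 -m creep '[[[1,0,0,0.1,0,0,0],[1,0,0,0.1,0,0,0]]]' | grep -E "eef|force: \["
```

```text
eef_pos: [0.5522, 0.0289, 0.0836]
force: [-2.0, 0.5, 4.8]
eef_pos: [0.5522, 0.0289, 0.0818]
force: [-2.1, 0.5, 6.6]
eef_pos: [0.5522, 0.029, 0.0809]
force: [-2.5, 0.4, 7.4]
```

```bash
python3 -m creep '[[[1,-0.05,0,0.05,0,0,0],[1,-0.05,0,0.05,0,0,0]]]' | grep -E "eef|force: \["; python3 -m creep '[[[1,0,0,0.05,0,0,0],[1,0,0,0.05,0,0,0]]]' | grep -E "eef|force: \["; python3 -m creep '[[[1,0,0,0.05,0,0,0],[1,0,0,0.05,0,0,0]]]' | grep -E "eef|force: \["
```

```text
eef_pos: [0.5521, 0.029, 0.0806]
force: [-0.6, -1.2, 7.2]
eef_pos: [0.5521, 0.029, 0.0801]
force: [-1.2, -0.5, 8.4]
eef_pos: [0.5521, 0.029, 0.0797]
force: [-1.7, -0.2, 8.0]
```

```bash
python3 -m creep '[[[1,0,0,0.04,0,0,0],[1,0,0,0.04,0,0,0]]]' | grep -E "eef|force: \["; python3 -m creep '[[[1,0,0,0.04,0,0,0],[1,0,0,0.04,0,0,0]]]' | grep -E "eef|force: \["
```

```text
eef_pos: [0.5522, 0.029, 0.0796]
force: [-2.9, 0.4, 11.8]
eef_pos: [0.5523, 0.029, 0.0796]
force: [-4.4, -0.3, 14.5]
```

Hard stop felt at z = 0.0796. Ease 0.2 mm and turn clockwise, in two halves.

```bash
python3 -m creep '[[[1,0,0,-0.03,0,0,0],[1,0,0,-0.03,0,0,0.1],[1,0,0,-0.03,0,0,0.2],[1,0,-0.01,-0.03,0,0,0.3],[1,0,-0.01,-0.03,0,0,0.4],[1,0,-0.01,-0.03,0,0,0.4]]]'; python3 -c "
from h import *
s=get_state();print(s['q'],s['moment'])"
```

```text
t: 14.98
eef_pos: [0.5531, 0.0294, 0.0797]
ee_rot: [-3.14, -0.002, -0.52]
force: [1.0, 0.1, 8.8]
width: 0.0118
gripper_force: 30.0
[ 0.40723418  0.30164601 -0.44740892  0.00108037 -0.81885959  0.64324904] [-0.10222088  0.04124282  0.01980296]
```

```bash
python3 -m creep '[[[1,0,0,0,0,0,0.12],[1,0,0,0,0,0,0.24],[1,0,0,0,0,0,0.36],[1,0,0,0,0,0,0.48],[1,0,0,0,0,0,0.6],[1,0,0,0,0,0,0.72],[1,0,0,0,0,0,0.72]]]'|grep -E "eef|ee_|force: \["; python3 -m creep '[[[1,0,0,0,0,0,0.12],[1,0,0,0,0,0,0.24],[1,0,0,0,0,0,0.36],[1,0,0,0,0,0,0.46],[1,0,0,0,0,0,0.46],[1,0,0,0,0,0,0.46]]]'|grep -E "eef|ee_|force: \["; python3 -c "
from h import *
s=get_state();print(s['q'],s['moment'])"
```

```text
eef_pos: [0.5531, 0.0294, 0.0797]
ee_rot: [-3.138, -0.001, -1.24]
force: [0.8, -0.3, 8.9]
eef_pos: [0.5532, 0.0294, 0.0797]
ee_rot: [-3.139, 0.001, -1.698]
force: [-0.1, 1.1, 8.9]
[ 0.40724743  0.30169991 -0.44732749  0.00107445 -0.81870054 -0.53540157] [ 0.07877497 -0.12752499 -0.03806487]
```

It turned freely to -97.3° (target -96.8°). Let it rise 4.5 mm in the grip, then check.

```bash
python3 -m creep '[[[1,0,0,-0.1,0,0,0],[1,0,0,-0.25,0,0,0],[1,0,0,-0.4,0,0,0],[1,0,0,-0.45,0,0,0],[1,0,0,-0.45,0,0,0]]]'|grep -E "eef|ee_|force: \["; python3 -m creep '[[[1,0,0,-0.05,0,0,0],[1,0,0,-0.05,0,0,0]]]'|grep -E "eef|ee_|force: \["
```

```text
eef_pos: [0.5531, 0.0294, 0.0838]
ee_rot: [-3.139, 0.001, -1.698]
force: [0.9, -0.1, 5.7]
eef_pos: [0.5528, 0.0294, 0.0841]
ee_rot: [-3.139, 0.001, -1.698]
force: [2.0, -0.3, 4.8]
```

```bash
python3 -m creep '[[[1.6,0,0,0,0,0,0],[2.5,0,0,0,0,0,0],[4,0,0,0,0,0,0],[4,0,0,0,0,0,0],[4,0,0,0,0,0,0],[4,0,0,-2,0,0,0],[4,0,0,-5,0,0,0],[4,0,0,-8,0,0,0],[4,-4,0,-12,0,0,0],[4,-4,0,-12,0,0,0],[4,-4,0,-12,0,0,0],[4,-4,0,-12,0,0,0]]]'; python3 - <<'E'
from h import *
s=grab_frame("side");t=grab_frame("top");w=grab_frame("wrist");cv2.imwrite("pics/w5.png",w);cv2.imwrite("pics/s5.png",s)
o=np.zeros((600,800,3),np.uint8)
o[:300,:400]=cv2.resize(s[110:260,260:460],None,fx=2,fy=2,interpolation=2)
o[:300,400:]=cv2.resize(t[125:275,90:290],None,fx=2,fy=2,interpolation=2)
o[300:,:400]=cv2.resize(w,(400,300),interpolation=3)
o[300:,400:]=cv2.resize(s,(400,300),interpolation=3)
cv2.imwrite("pics/end.png",o)
E
```

```text
t: 18.98
eef_pos: [0.5559, 0.0682, 0.2025]
ee_rot: [3.14, -0.001, -1.699]
force: [-0.8, 0.4, -0.7]
width: 0.04
gripper_force: 0.0
```

View pics/end.png

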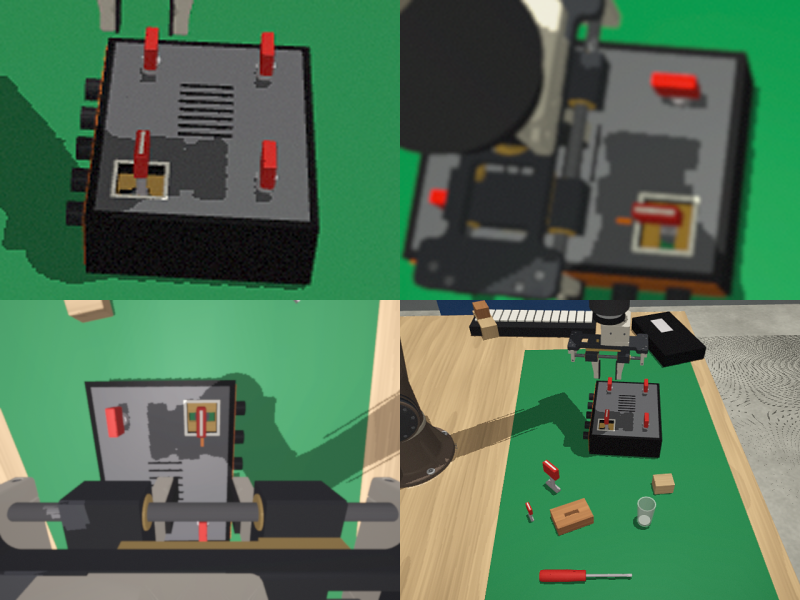

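The stud stands upright in the socket with its wing in line with the orange dash; the screwdriver, vial and offcut haven't moved. I'll check the angle and height with numbers.

```bash
python3 - <<'E'
from h import *
c=cam("wrist");S=cam("side");w=cv2.imread("pics/w5.png").astype(int);s=cv2.imread("pics/s5.png").astype(int)
def line(im,b):
    x0,y0,x1,y1=b;k=im[y0:y1,x0:x1];h=cv2.cvtColor(k.astype(np.uint8),cv2.COLOR_BGR2HSV)
    red=(((h[...,0]<8)|(h[...,0]>172))&(h[...,1]>150)).astype(np.uint8)
    red=cv2.morphologyEx(red,cv2.MORPH_CLOSE,np.ones((9,9),np.uint8))
    m=((h[...,1]<110)&(h[...,2]>110)&(red>0)).astype(np.uint8)
    K=cv2.findContours(m,0,1)[0]; r=cv2.minAreaRect(max(K,key=cv2.contourArea)); p=cv2.boxPoints(r)+[x0,y0]
    e=[(p[0]+p[1])/2,(p[2]+p[3])/2] if np.linalg.norm(p[0]-p[1])<np.linalg.norm(p[1]-p[2]) else [(p[1]+p[2])/2,(p[3]+p[0])/2]
    return sorted(e,key=lambda q:q[1])
a=line(w,(295,160,350,245));b=line(s,(322,170,340,200));print(a,b)
P,e=tri(c,(a[0]+a[1])/2,S,(b[0]+b[1])/2);print(P,e)
for C,l in((c,a),(S,b)):
    d=plane(C,*l[0],.112)-plane(C,*l[1],.112);print(np.linalg.norm(d),np.degrees(np.arctan2(d[1],d[0])))
E
```

```text
[array([321.5, 176. ]), array([321.5, 217. ])] [array([331.16463518, 175.0182929 ]), array([329.93292761, 186.10366106])]
[0.55296785 0.02799658 0.11599732] 0.0018968017894226866
0.03069003419644728 -97.49881144124731
0.02953757991357547 82.5370738240387
```

```bash
python3 -c "
from station import *
print(job_done())"
```

```text
the job is handed in; nothing more can be done
None
```

The fourth stud is in its socket, turned a quarter turn clockwise to about 0.7° from its lock line, and let go. It looks caught, but its measured height was too coarse to prove it. The hardest push was 14.5 N, the screwdriver, vial and offcut were left alone, and the job was handed in at about 19 s.

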